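# Load the drying rod and cap it

### The job

Finish loading the drying stand on this model-painting bench: one grey octagonal ring already hangs on its horizontal rod. Thread the other octagonal ring, the one with an open hole right through, onto the rod and slide it up beside the first, then push the black rubber end cap fully onto the end of the rod.

Things in the scene. Friction and masses are not known exactly. Their poses are not given: they have to be found in the camera images.
- rod_tip (a point): Free end of the drying stand's level steel rod (diameter 10 mm), on its axis, 120 mm above the table. x points along the rod, out of the free end; z up. The rod runs back 140 mm to a post, 45 mm wide, 136 mm tall. A ring like the loose one, fixed, fills x = -134 to -108 mm: a second ring against it is centred at x = -95 mm. Nothing but a 14 mm foot plate lies below.
- ring_hole (a point): Centre of the loose ring's hole, 27 mm above its underside. The octagonal hole, 28 mm across flats, runs right through along x; either end may go first. Let go on the rod, the ring hangs with this point 9 mm below the rod's axis. A lookalike with the same outline has a closed middle with a ball stub on it.
- ring: Loose grey plastic octagonal ring, 50 g, 54 mm across flats, 26 mm thick (x). Origin: centre of its underside. It stands on a flat, hole level, z up; its upright flats facing +y and -y, 54 mm apart, can be gripped from above.
- cap_mouth (a point): Centre of the cap's open mouth, 19 mm above its underside. The square socket, 24 x 24 mm and 40 mm deep, opens here towards -x; walls 7 mm. On the rod the cap's x points the same way as the rod's. Fully on, this point is 40 mm behind the rod's tip; let go, it hangs 7 mm below the rod's axis.
- cap: Black rubber end cap, 45 g: a square tube 38 mm wide (y), 38 high, 40 long (x), closed at +x by a flange 6 mm thick, 54 wide, 44 high. Origin: centre of the tube's underside. It stands socket level, z up; grip from above by the sides facing +y and -y, midway along the tube. A plain solid rubber block nearby is not it.
Not all that is in view belongs to the job. What is shaped like the cap but turquoise is not meant.

How it is judged (in metres and radians):
On the way, in this order (a step that is already met when the one before it is completed fails the run):
1. the loose ring is threaded on the rod, beside the first ring, before the cap is on (x of ring_hole in the frame of rod_tip between -0.112 and -0.065 m and y of ring_hole in the frame of rod_tip between -0.012 and 0.012 m and z of ring_hole in the frame of rod_tip between -0.013 and 0.013 m and angle between the x axis of ring and the x axis of rod_tip, either way round below 0.3 rad and not (x of cap_mouth in the frame of rod_tip between -0.045 and -0.027 m and y of cap_mouth in the frame of rod_tip between -0.011 and 0.011 m and z of cap_mouth in the frame of rod_tip between -0.012 and 0.012 m and angle between the x axis of cap and the x axis of rod_tip, either way round below 0.25 rad)), for 0.2 s.
2. the cap is on the end of the rod, with the ring still threaded (x of ring_hole in the frame of rod_tip between -0.112 and -0.065 m and y of ring_hole in the frame of rod_tip between -0.012 and 0.012 m and z of ring_hole in the frame of rod_tip between -0.013 and 0.013 m and angle between the x axis of ring and the x axis of rod_tip, either way round below 0.3 rad and x of cap_mouth in the frame of rod_tip between -0.045 and -0.027 m and y of cap_mouth in the frame of rod_tip between -0.011 and 0.011 m and z of cap_mouth in the frame of rod_tip between -0.012 and 0.012 m and angle between the x axis of cap and the x axis of rod_tip, either way round below 0.25 rad), for 0.2 s.
At the end, for the whole second after the job is handed in: The loose ring hangs on the rod beside the first one (gap between them under 30 mm) and the cap sits on the rod's end with at least 27 mm of the rod's tip in its 40 mm socket; ring within 0.3 rad and cap within 0.25 rad of the rod's direction; both released and at rest (all of step 2 and linear speed of each of ring, cap below 0.05 m/s); the robot touches nothing.
It also fails if it takes over 64 s, if anything falls off the work surface, if the arm or the gripper's body presses on something with over 40 N, if the wrist force passes 120 N, or if a joint passes its speed limit or range.

### The arm

A 6-joint arm with a two-finger parallel gripper is mounted at the origin on the work surface. World frame = base frame: x ahead of the robot, y to its left, z up, the work surface at z = 0. Lengths are in mm, angles in rad, forces in N, time in s.
With the tool pointing down it reaches from about 350 to 975 mm from the base axis. Payload 7.1 kg.
Tool frame: the origin (TCP) lies at the very end of the fingers, on their centre line; the grasp point (between the pads) lies 19 mm behind it; z points along the fingers, y is the direction in which the jaws open and shut (so a half turn about z gives the same grasp; the last joint's range is limited). The gripper opens to 88 mm and grips with 3 to 60 N. Pads are 20 mm wide; open, the fingers measure 115 mm over their backs; the gripper's body (75 mm by 178 mm) begins 61 mm behind the grasp point.
Start: joints at [1.096, 0.423, 1.63, -0, 1.089, -0.019], TCP at [275.08, 561.191, 222.675] pointing down, gripper open.
Joint ranges: [-3, 3], [-0.9, 2.11], [0.09, 2.58], [-1.31, 4.45], [0.11, 2.69], [-2.54, 2.54]. Speed limits (rad/s): [2.39, 2.39, 3.01, 3.14, 3.14, 3.14].

### API

Orientations are given as a rotation vector (axis times angle).
In Python, from workcell import monitor, vision, order, find_in, regions_of, place_of gives the robot as it stands. The module is installed in compiled form; this text tells all that it offers.
- The arm moves only by the tool carry_out, never from a script. Its argument "targets" is a list of rows, each a list of 3 entries, a list of its own where there are three numbers: the turn, a rotation vector about the world's x, y, z in degrees, then the shift along the world's x, y, z in mm, then the finger opening in mm, from 0 to 87.8. In form: [[[rx, ry, rz], [x, y, z], hand], ...]. A call has 1 to 10 rows; each row is the pose to reach, as a shift and turn from the pose commanded when the call began; what a row does not reach only later rows make up. A row lasts 1/12 s, in which the tool goes at most 41.7 mm and 7.16 degrees, less where a joint would pass 70% of its speed; a pose out of reach is approached as far as the arm can. A call with a gripper value outside its range is refused whole. The fingers move at their own pace and stop on an object; the grip force is fixed at half the most. Time passes only in rows, so rows that repeat a pose let the fingers close. It gives the time, the measured TCP pose, the force and the opening at its end, in the units of the state.
- monitor.get_obs(): the state, without advancing time (a new reading comes with each control period).
- vision.get_image(name): name is "scene" or "top"; returns the picture (420x560x3 uint8, red, green, blue); there is no depth.
- vision.camera_model(name): a dict with "K" (3x3 intrinsics, pixels), "rvec" (rotation vector, rad) and "tvec" (3), from world to camera coordinates, as OpenCV has them. Camera axes: x right, y down, z forward; pixel columns grow to the right and rows downward; lengths in mm; the calibration is good to about 2 mm. A picture is of the moment at which its call begins. camera_model takes no time and is no camera call.
- order.close_job(): hands the job in, once; it reports no verdict.
Trained networks look in the newest picture that a camera, given by its name, has taken for a name from the list of things; names that differ only in an ending like _2 or _b are one class to them, and where a whole thing is asked for, a point or a joint stands for the part that bears it (a point fixed in the world has none). Each returns a list of dicts, best first, with "confidence" (0 to 1); they miss things now and then, are a little off and sometimes report something else, mostly with a low value. They report only what shows in the picture. A call takes as long as a camera call. They do not tell look-alikes from the thing itself.
- find_in(query, camera): "point" ([x, y, z] in mm, in the coordinates of the camera as it stood for that picture, good to about 4 mm: the middle of the surface that is visible of it).
- regions_of(query, camera): "mask" (420x560 bool, what is visible of it).
- place_of(query, camera): "point" ([x, y, z] in mm, in the coordinates of the camera as it stood for that picture, good to about 4 mm: a listed point, or the origin of a listed thing).
The state is a dict: "t": time; "qpos": joint angles; "qvel": joint speeds; "joint_torque": joint torques, N m; "ee_pos": TCP position; "orientation": TCP orientation; "ft_force": force on the tool from outside, world axes, zero at the start; "moment": the same for the moment, N m; "width": finger opening in mm.
Only numpy, scipy, OpenCV 4.12 (cv2) and the standard library are available. Lean on these libraries where they do the work, as an engineer would, in place of code of your own. Each camera call takes 0.05 s, during which the arm holds its last target.

## Working session

There is one attempt and no reset: what is moved stays moved. The work goes in short steps, Python scripts to look and compute and a tool call to move; the robot and the scene stay as the last step left them, time stands still between calls to the robot, and variables do not carry over. Pictures are saved under pics/ and viewed, and the job is handed in when it is done.

Besides the shell and the picture viewer there is one more tool, called after "Call:" by a JSON object that holds its "fn" and its "kwargs", one argument or row to a line. carry_out: Moves the arm, as the interface text tells. Its arguments: {"type":"object","properties":{"targets":{"type":"array","items":{"type":"array"}}},"required":["targets"]}

```bash
mkdir -p pics; ls
cat > h.py <<'E'
import numpy as np, cv2
from workcell import monitor, vision, order, find_in, regions_of, place_of
def save(cam,fn):
    im=vision.get_image(cam); cv2.imwrite('pics/'+fn,im[:,:,::-1]); return im
def model(cam):
    m=vision.camera_model(cam); K=np.array(m['K'],float); R=cv2.Rodrigues(np.array(m['rvec'],float))[0]; t=np.array(m['tvec'],float).ravel(); return K,R,t
def toworld(cam,p):
    K,R,t=model(cam); return R.T@(np.array(p)-t)
def proj(cam,P):
    K,R,t=model(cam); q=K@(R@np.array(P,float).reshape(-1,3).T+t[:,None]); return (q[:2]/q[2]).T
def ray(cam,uv):
    K,R,t=model(cam); d=R.T@np.linalg.solve(K,[uv[0],uv[1],1]); return -R.T@t,d
def atz(cam,uv,z):
    c,d=ray(cam,uv); return c+d*(z-c[2])/d[2]
def tri(uvs,cams):
    A=np.zeros((3,3));b=np.zeros(3)
    for uv,c in zip(uvs,cams):
        o,d=ray(c,uv); d/=np.linalg.norm(d); M=np.eye(3)-np.outer(d,d); A+=M;b+=M@o
    return np.linalg.solve(A,b)
E
python3 - <<'E'
from h import *
np.set_printoptions(precision=1,suppress=True)
save('scene','s0.png');save('top','t0.png')
for c in('scene','top'):
    K,R,t=model(c);print(c,K,(-R.T@t),R)
    for q in('rod_tip','ring_hole','ring','cap_mouth','cap'):
        for r in place_of(q,c)[:4]: print(q,r['confidence'],toworld(c,r['point']),proj(c,toworld(c,r['point']))[0])
print(monitor.get_obs())
E
```

```text
pics
scene [[473.6   0.  291. ]
 [  0.  473.6 204.3]
 [  0.    0.    1. ]] [1325.5 -356.6  709.6] [[ 0.3  1.  -0. ]
 [ 0.6 -0.2 -0.8]
 [-0.8  0.2 -0.6]]
rod_tip 0.9 [594.3  32.2 121.9] [368.9 195.6]
ring_hole 0.64 [ 605.2 -274.4   28.8] [231.5 262.7]
cap_mouth 0.93 [ 458.3 -262.3   24.2] [224.1 221.1]
cap_mouth 0.75 [ 351.9 -343.    20.7] [183.7 203. ]
cap_mouth 0.69 [ 366.9 -247.5   21.7] [223.2 198.7]
cap 0.9 [ 363.1 -227.9    0.7] [231.4 203.2]
cap 0.83 [ 369.8 -336.8   -2.1] [188.5 214.1]
cap 0.82 [ 466.5 -275.9   -0.5] [220.1 232.6]
top [[476.1   0.  275.6]
 [  0.  476.1 208.6]
 [  0.    0.    1. ]] [ 420.2 -122.5  928.9] [[-0.  -1.  -0. ]
 [-1.   0.  -0.1]
 [ 0.1  0.  -1. ]]
rod_tip 0.77 [592.7  34.9 119.2] [200.3 158.3]
ring_hole 0.96 [ 599.6 -275.5   21.5] [370.6 160.8]
ring 0.87 [ 595.2 -275.8   -3.8] [368.8 165.6]
cap_mouth 0.9 [ 359.5 -248.8   18.4] [361.2 287.3]
cap_mouth 0.75 [ 455.  -260.5   14.9] [365.2 236.4]
cap_mouth 0.65 [ 345.7 -345.6   14.2] [412.9 293.7]
cap 0.84 [ 363.2 -340.8    2.2] [408.4 284. ]
cap 0.7 [ 459.3 -278.4    0.7] [373.3 234.3]
cap 0.68 [ 362.  -226.2    0.2] [347.9 285.6]
{'t': 0.6, 'qpos': array([ 1.1,  0.4,  1.6, -0. ,  1.1, -0. ]), 'qvel': array([-0., -0., -0., -0.,  0., -0.]), 'joint_torque': array([ -0. , -54.4, -27.4,   0.1,   0. ,   0. ]), 'ee_pos': array([275.1, 561.2, 222.7]), 'orientation': array([ 0.7,  3.1, -0. ]), 'ft_force': array([-0.2,  0.4, -0.6]), 'moment': array([-0., -0.,  0.]), 'width': 88.13111876219652}
```

View pics/s0.png

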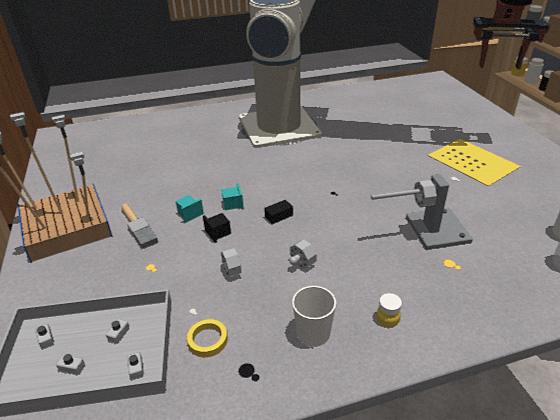

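View pics/t0.png

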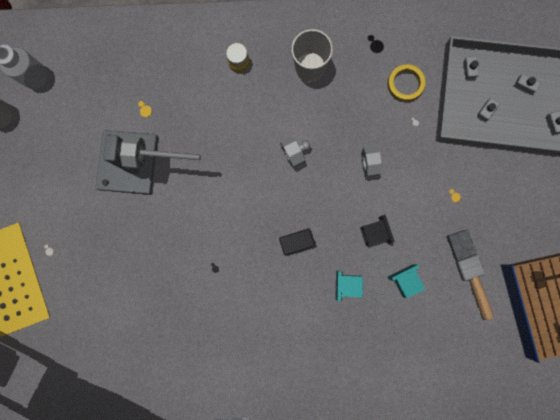

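Run:
```python
import cv2
a=cv2.imread('pics/s0.png');b=cv2.imread('pics/t0.png')
cv2.imwrite('pics/s0c.png',cv2.resize(a[140:300,130:330],None,fx=4,fy=3.75,interpolation=cv2.INTER_CUBIC))
cv2.imwrite('pics/t0c.png',cv2.resize(b[120:320,300:450],None,fx=3,fy=3,interpolation=cv2.INTER_CUBIC))
```

```text
(no output)
```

View pics/s0c.png

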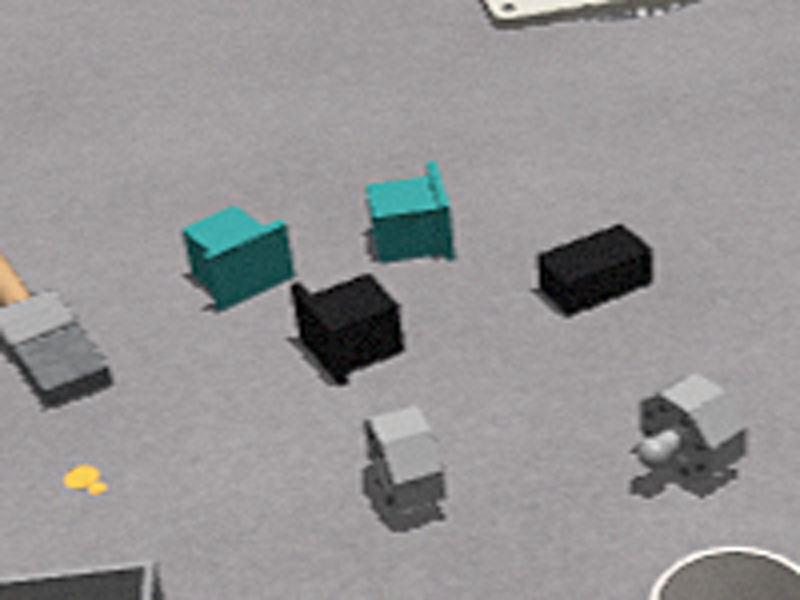

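View pics/t0c.png

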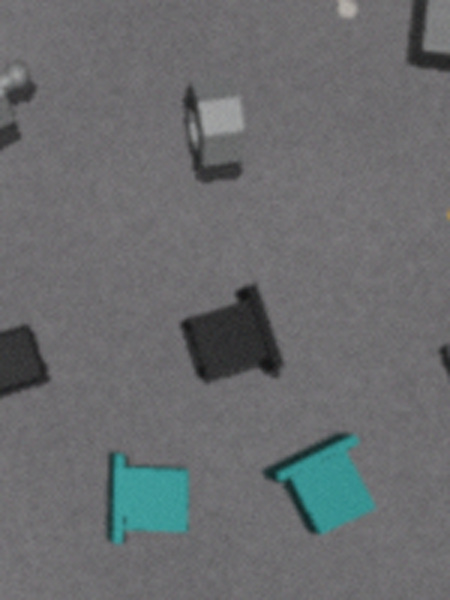

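The open ring is at about (369,162) in the top picture and (231,262) in the scene picture. Light shows through its hole. The lookalike, with a ball stub, is at top (295,152). The real cap is the black flanged one at top (377,233), and its mouth faces left (+y). The rod tip is at top (200,157), and the rod points roughly along -y. Next I'll fit the poses against the masks.

```bash
cat > fit.py <<'E'
from h import *
from scipy.optimize import minimize
def boxpts(x0,x1,y0,y1,z0,z1): return np.array([[x,y,z] for x in(x0,x1) for y in(y0,y1) for z in(z0,z1)],float)
a=27/np.cos(np.pi/8)
oc=np.array([[x,a*np.cos(t),27+a*np.sin(t)] for x in(-13,13) for t in np.pi/8+np.arange(8)*np.pi/4])
CAP=[boxpts(-20,20,-19,19,0,38),boxpts(20,26,-27,27,0,44)]
RING=[oc]
def mask(parts,p,cam,S=4):
    x,y,z,yaw=p; c,s=np.cos(yaw),np.sin(yaw); R=np.array([[c,-s,0],[s,c,0],[0,0,1]])
    m=np.zeros((420*S,560*S),np.uint8)
    for q in parts:
        uv=proj(cam,q@R.T+[x,y,z]); h=cv2.convexHull(((uv+.5)*S-.5).astype(np.float32)).round().astype(np.int32)
        cv2.fillConvexPoly(m,h,1)
    return cv2.resize(m.astype(np.float32),(560,420),interpolation=cv2.INTER_AREA)
def fit(parts,masks,p0,free=(0,1,2,3)):
    p0=np.array(p0,float); free=list(free)
    sc=np.array([1,1,1,.03])
    def f(d):
        p=p0.copy(); p[free]+=d*sc[free]; return sum(np.abs(mask(parts,p,c)-m).sum()/max(m.sum(),1) for c,m in masks.items())
    best=None
    for k in range(3):
        ini=np.vstack([np.zeros(len(free)),np.eye(len(free))*(6-2*k)*(1 if k!=1 else -1)])
        r=minimize(f,np.zeros(len(free)),method='Nelder-Mead',options=dict(initial_simplex=ini,xatol=.05,fatol=1e-4,maxiter=300))
        p0[free]+=r.x*sc[free]
    return p0,r.fun
def getmask(q,cam,xyz):
    u=proj(cam,xyz)[0]; best=None
    for r in regions_of(q,cam):
        v,uu=np.nonzero(r['mask']); d=np.hypot(uu.mean()-u[0],v.mean()-u[1])
        if d<12 and (best is None or d<best[0]): best=(d,r['mask'].astype(np.float32),r['confidence'])
    if best: print(q,cam,'mask',best[1].sum(),best[2]); return best[1]
E
python3 - <<'E'
from fit import *
np.set_printoptions(precision=2,suppress=True)
save('scene','s1.png');save('top','t1.png')
for q,parts,p0 in(('ring',RING,[600,-275,0,-1.57]),('cap',CAP,[463,-277,0,-1.35])):
    ms={c:getmask(q,c,[p0[0],p0[1],20]) for c in('scene','top')}
    ms={c:m for c,m in ms.items() if m is not None}
    np.savez(f'm_{q}.npz',**ms)
    print(q,*fit(parts,ms,p0))
    print(q,'z0',*fit(parts,ms,p0,(0,1,3)))
    for c in ms: print(c,*fit(parts,{c:ms[c]},p0,(0,1,3)))
a=cv2.imread('pics/s1.png');b=cv2.imread('pics/t1.png')
cv2.imwrite('pics/s1c.png',cv2.resize(a[160:250,350:480],None,fx=6,fy=6,interpolation=cv2.INTER_CUBIC))
cv2.imwrite('pics/t1c.png',cv2.resize(b[115:205,90:220],None,fx=6,fy=6,interpolation=cv2.INTER_CUBIC))
E
```

```text
ring scene mask 418.0 0.62
ring top mask 527.0 0.81
ring [ 599.07 -275.6    -1.94   -1.47] 0.10918647050857544
ring z0 [ 599.92 -275.68    0.     -1.47] 0.1396128237247467
scene [ 601.25 -275.86    0.     -1.47] 0.050687797367572784
top [ 598.52 -275.38    0.     -1.46] 0.05680739879608154
cap scene mask 588.0 0.67
cap [ 464.63 -277.2    -1.1    -1.26] 0.05250850319862366
cap z0 [ 465.74 -277.34    0.     -1.25] 0.05261479690670967
scene [ 465.74 -277.34    0.     -1.25] 0.05261479690670967
```

View pics/s1c.png

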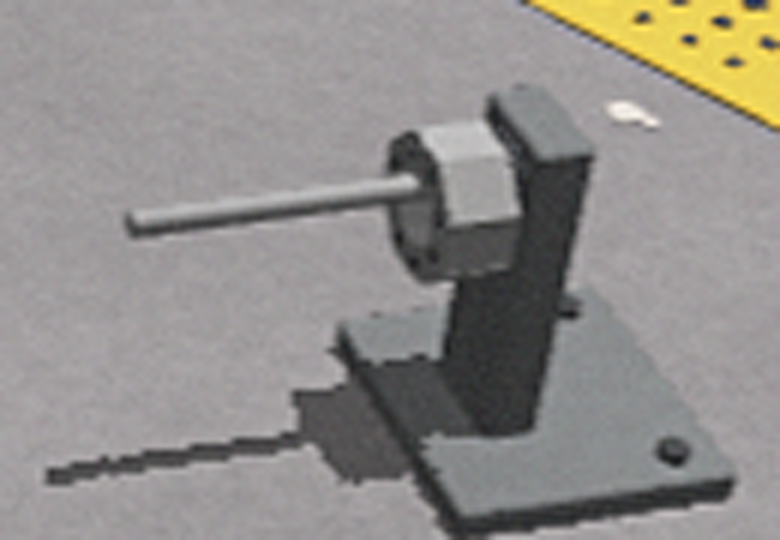

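View pics/t1c.png

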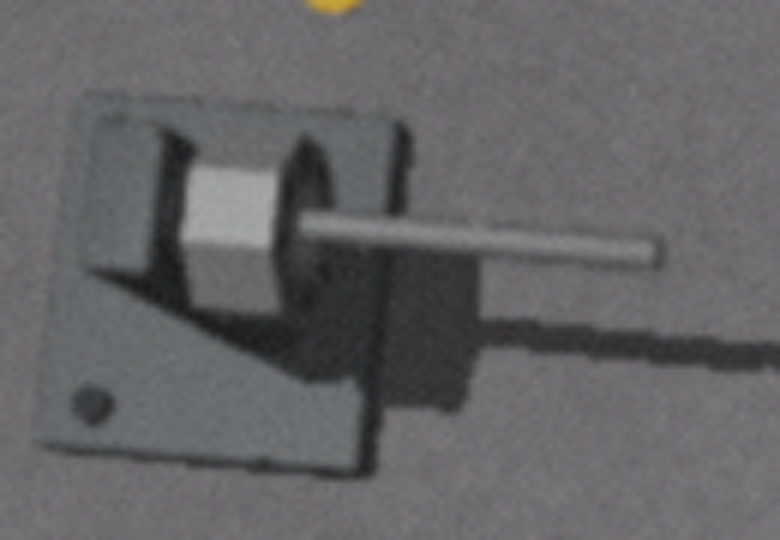

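Run:
```python
from fit import *
np.set_printoptions(precision=2,suppress=True)
S=lambda x,y:(350+(x+.5)/6-.5,160+(y+.5)/6-.5)
T=lambda x,y:(90+(x+.5)/6-.5,115+(y+.5)/6-.5)
tip=tri([S(133,224),T(661,251)],['scene','top']); print('tip tri',tip)
print('z120',atz('scene',S(133,224),120),atz('top',T(661,251),120))
for c,p,q in(('scene',S(133,224),S(405,187)),('top',T(661,251),T(305,224))):
    A=atz(c,p,120);B=atz(c,q,120);d=A-B;print(c,'rod yaw',np.arctan2(d[1],d[0]),np.linalg.norm(d))
# cap in top
b=cv2.imread('pics/t1.png'); g=cv2.GaussianBlur(b,(3,3),0).max(2)
m=(g<62).astype(np.uint8); n,l,st,ce=cv2.connectedComponentsWithStats(m)
k=[i for i in range(1,n) if np.hypot(*(ce[i]-[377,233]))<12 and st[i,4]>200]; print([(st[i],ce[i]) for i in k])
mm=(l==k[0]).astype(np.float32); ms=np.load('m_cap.npz')['scene']
p0=[463,-277,0,-1.35]
print(fit(CAP,{'top':mm},p0,(0,1,3)));print(fit(CAP,{'top':mm,'scene':ms},p0))
p=fit(CAP,{'top':mm,'scene':ms},p0,(0,1,3))[0];print(p)
o=cv2.cvtColor(g,cv2.COLOR_GRAY2BGR).copy()
pr=fit(RING,dict(np.load('m_ring.npz')),[600,-275,0,-1.47])[0]
def ov(im,cam):
    im=cv2.resize(im,None,fx=4,fy=4,interpolation=cv2.INTER_CUBIC)
    for parts,pp in((CAP,p),(RING,pr)):
        M=cv2.resize(mask(parts,pp,cam),None,fx=4,fy=4); cs,_=cv2.findContours((M>.5).astype(np.uint8),0,1); cv2.drawContours(im,cs,-1,(0,0,255),1)
    return im
A=ov(b,'top')[560:1040,1360:1660];B=ov(cv2.imread('pics/s1.png'),'scene')[800:1140,760:1060]
B=cv2.copyMakeBorder(B,0,140,0,0,0); cv2.imwrite('pics/ov.png',np.hstack([A,B]))
print(cv2.Rodrigues(monitor.get_obs()['orientation'])[0])
```

```text
tip tri [596.62  36.95 118.55]
z120 [598.41  37.07 120.  ] [595.95  35.7  120.  ]
scene rod yaw -1.6732087334145842 101.84183703314298
top rod yaw -1.6746458017071513 104.88691277575947
[(array([361, 216,  33,  31, 620], dtype=int32), array([377.14, 232.52]))]
(array([ 460.  , -276.52,    0.  ,   -1.29]), np.float64(0.0879032239317894))
(array([ 460.13, -277.15,   -4.48,   -1.28]), np.float64(0.1416371762752533))Traceback (most recent call last):
  File "<stdin>", line 16, in <module>
  File "fit.py", line 23, in fit
    r=minimize(f,np.zeros(len(free)),method='Nelder-Mead',options=dict(initial_simplex=ini,xatol=.05,fatol=1e-4,maxiter=300))
    res = _minimize_neldermead(fun, x0, args, callback, bounds=bounds,
                               **options)
    fxr = func(xr)
    fx = function(np.copy(x), *(wrapper_args + args))
  File "fit.py", line 19, in f
    p=p0.copy(); p[free]+=d*sc[free]; return sum(np.abs(mask(parts,p,c)-m).sum()/max(m.sum(),1) for c,m in masks.items())
                                             ~~~^^^^^^^^^^^^^^^^^^^^^^^^^^^^^^^^^^^^^^^^^^^^^^^^^^^^^^^^^^^^^^^^^^^^^^^^^
  File "fit.py", line 19, in <genexpr>
    p=p0.copy(); p[free]+=d*sc[free]; return sum(np.abs(mask(parts,p,c)-m).sum()/max(m.sum(),1) for c,m in masks.items())
                                                        ~~~~^^^^^^^^^^^
  File "fit.py", line 12, in mask
    uv=proj(cam,q@R.T+[x,y,z]); h=cv2.convexHull(((uv+.5)*S-.5).astype(np.float32)).round().astype(np.int32)
  File "h.py", line 10, in proj
    K,R,t=model(cam); q=K@(R@np.array(P,float).reshape(-1,3).T+t[:,None]); return (q[:2]/q[2]).T
          ~~~~~^^^^^
  File "h.py", line 6, in model
    m=vision.camera_model(cam); K=np.array(m['K'],float); R=cv2.Rodrigues(np.array(m['rvec'],float))[0]; t=np.array(m['tvec'],float).ravel(); return K,R,t
ValueError: time passes only in moves, steps and waits
```

```bash
python3 - <<'E'
s=open('h.py').read()
s=s.replace("def model(cam):\n    m=","_C={}\ndef model(cam):\n    if cam not in _C: _C[cam]=_model(cam)\n    return _C[cam]\ndef _model(cam):\n    m=")
open('h.py','w').write(s)
E
cat > ov.py <<'E'
from fit import *
def ov(im,cam,items):
    im=cv2.resize(im,None,fx=4,fy=4,interpolation=cv2.INTER_CUBIC)
    for parts,pp in items:
        M=cv2.resize(mask(parts,pp,cam),None,fx=4,fy=4); cs,_=cv2.findContours((M>.5).astype(np.uint8),0,1); cv2.drawContours(im,cs,-1,(0,0,255),1)
    return im
E
python3 - <<'E'
from ov import *
it=[(CAP,[462.5,-277,0,-1.28]),(RING,[600,-275.6,0,-1.47])]
A=ov(cv2.imread('pics/t1.png'),'top',it)[560:1040,1360:1660];B=ov(cv2.imread('pics/s1.png'),'scene',it)[800:1140,760:1060]
B=cv2.copyMakeBorder(B,0,140,0,0,0); cv2.imwrite('pics/ov.png',np.hstack([A,B]))
o=monitor.get_obs();print(o['t'],cv2.Rodrigues(o['orientation'])[0].round(3))
E
```

```text
0.9 [[-0.898  0.44  -0.   ]
 [ 0.44   0.898  0.   ]
 [ 0.     0.    -1.   ]]
```

View pics/ov.png

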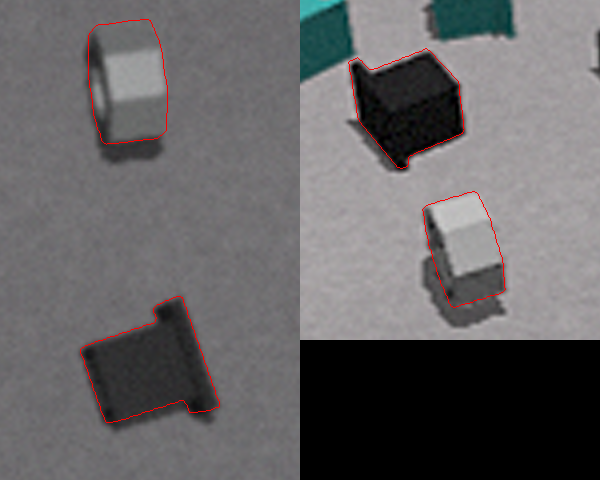

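The overlay matches both objects closely. The ring is at (600,-276) with yaw -1.47, the cap at (462.5,-277) with yaw -1.28, and the rod tip at (597,36.5,119.5) with yaw -1.674.

Call:
{"fn": "carry_out", "kwargs": {
  "targets": [
    [[0,0,-58],[325,-837,0],87],
    [[0,0,-58],[325,-837,0],87],
    [[0,0,-58],[325,-837,0],87],
    [[0,0,-58],[325,-837,0],87],
    [[0,0,-58],[325,-837,0],87],
    [[0,0,-58],[325,-837,0],87],
    [[0,0,-58],[325,-837,0],87],
    [[0,0,-58],[325,-837,0],87],
    [[0,0,-58],[325,-837,0],87],
    [[0,0,-58],[325,-837,0],87]
  ]
}}

```text
t: 1.73
ee_pos: [426.3, 170.9, 223.0]
orientation: [2.105, 2.331, 0.001]
ft_force: [0.6, 0.7, -0.3]
width: 86.9
```

Call:
{"fn": "carry_out", "kwargs": {
  "targets": [
    [[0,0,0],[174,-447,0],87],
    [[0,0,0],[174,-447,0],87],
    [[0,0,0],[174,-447,0],87],
    [[0,0,0],[174,-447,0],87],
    [[0,0,0],[174,-447,0],87],
    [[0,0,0],[174,-447,0],87],
    [[0,0,0],[174,-447,0],87],
    [[0,0,0],[174,-447,-40],87],
    [[0,0,0],[174,-447,-80],87],
    [[0,0,0],[174,-447,-100],87]
  ]
}}

```text
t: 2.57
ee_pos: [574.5, -207.2, 173.8]
orientation: [2.103, 2.329, 0.002]
ft_force: [1.5, -0.1, 0.1]
width: 87.1
```

Run:
```python
from h import *
o=monitor.get_obs();print(o['t'],o['ee_pos'].round(1),o['orientation'].round(3))
```

```text
2.5667 [ 574.5 -207.2  173.8] [2.103e+00 2.329e+00 2.000e-03]
```

Call:
{"fn": "carry_out", "kwargs": {
  "targets": [
    [[0,0,0],[13,-34,-20],87],
    [[0,0,0],[26,-68,-40],87],
    [[0,0,0],[26,-68,-70],87],
    [[0,0,0],[26,-68,-95],87],
    [[0,0,0],[26,-68,-95],87],
    [[0,0,0],[26,-68,-95],87]
  ]
}}

```text
t: 3.07
ee_pos: [597.6, -271.8, 76.5]
orientation: [-2.102, -2.33, 0.001]
ft_force: [-0.1, 0.3, -0.7]
width: 87.1
```

Run:
```python
from h import *
o=monitor.get_obs();print(o['t'],o['ee_pos'].round(1),o['orientation'].round(3))
a=save('scene','s2.png');b=save('top','t2.png')
A=cv2.resize(a[180:300,170:300],None,fx=3,fy=3);B=cv2.resize(b[100:220,310:440],None,fx=3,fy=3)
cv2.imwrite('pics/c2.png',np.hstack([A,B])[:,:,::-1])
```

```text
3.0667 [ 597.6 -271.8   76.5] [-2.102e+00 -2.330e+00  1.000e-03]
```

View pics/c2.png

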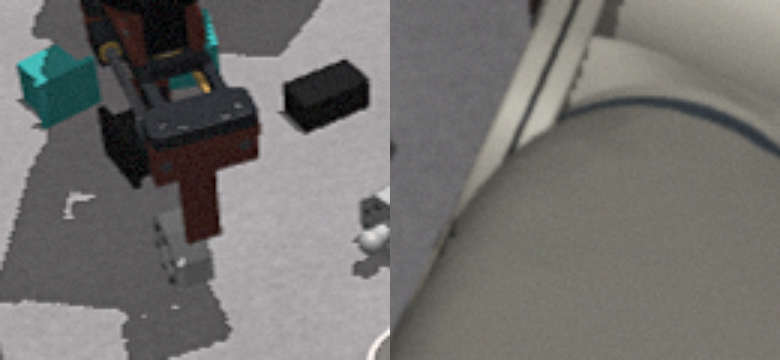

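Call:
{"fn": "carry_out", "kwargs": {
  "targets": [
    [[0,0,0],[2,-4,-20],87],
    [[0,0,0],[2,-4,-40],87],
    [[0,0,0],[2,-4,-58],87],
    [[0,0,0],[2,-4,-68],87],
    [[0,0,0],[2,-4,-68],87],
    [[0,0,0],[2,-4,-68],50],
    [[0,0,0],[2,-4,-68],50],
    [[0,0,0],[2,-4,-68],50],
    [[0,0,0],[2,-4,-68],50],
    [[0,0,0],[2,-4,-68],50]
  ]
}}

```text
t: 4.0
ee_pos: [601.1, -276.5, 10.6]
orientation: [2.104, 2.332, 0.001]
ft_force: [0.2, 0.8, 0.1]
width: 57.3
```

Call:
{"fn": "carry_out", "kwargs": {
  "targets": [
    [[0,0,0],[0,0,0],30],
    [[0,0,0],[0,0,0],30],
    [[0,0,0],[0,0,0],30],
    [[0,0,0],[0,0,0],30]
  ]
}}

```text
t: 4.33
ee_pos: [601.0, -276.4, 10.3]
orientation: [2.104, 2.332, 0.0]
ft_force: [-0.8, 0.9, 6.4]
width: 53.9
```

Run:
```python
from h import *
o=monitor.get_obs();print(o['t'],o['ee_pos'].round(1),o['width'],o['ft_force'].round(1))
a=save('scene','s3.png')
cv2.imwrite('pics/c3.png',cv2.resize(a[190:310,170:300],None,fx=4,fy=4)[:,:,::-1])
```

```text
4.3333 [ 601.  -276.4   10.3] 53.93752646761525 [-0.8  0.9  6.4]
```

View pics/c3.png

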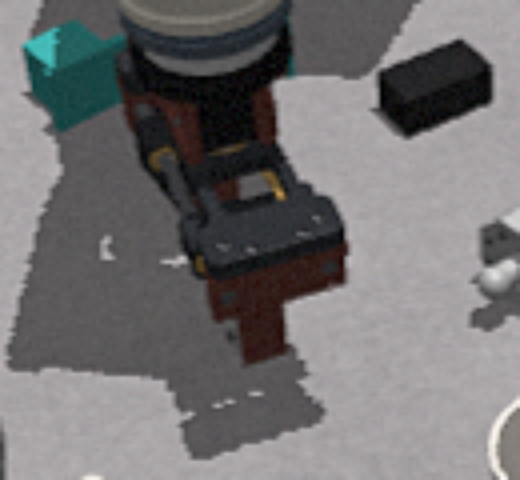

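Call:
{"fn": "carry_out", "kwargs": {
  "targets": [
    [[0,0,0],[0,0,30],30],
    [[0,0,0],[0,0,65],30],
    [[0,0,0],[0,0,100],30],
    [[0,0,-4],[-2,30,100],30],
    [[0,0,-8],[-4,65,100],30],
    [[0,0,-11.7],[-6,100,100],30],
    [[0,0,-11.7],[-8,135,100],30],
    [[0,0,-11.7],[-10,170,100],30],
    [[0,0,-11.7],[-12,200,100],30],
    [[0,0,-11.7],[-12,215,100],30]
  ]
}}

```text
t: 5.22
ee_pos: [587.6, -58.1, 109.4]
orientation: [-2.328, -2.107, 0.001]
ft_force: [-0.7, 0.6, 0.2]
width: 53.9
```

Call:
{"fn": "carry_out", "kwargs": {
  "targets": [
    [[0,0,0],[0,8,-6],30],
    [[0,0,0],[0,18,-11],30],
    [[0,0,0],[0,18,-11],30],
    [[0,0,0],[0,18,-11],30]
  ]
}}

```text
t: 5.55
ee_pos: [588.3, -43.6, 97.9]
orientation: [-2.33, -2.105, 0.002]
ft_force: [-0.8, -0.2, -1.2]
width: 54.0
```

Run:
```python
from h import *
o=monitor.get_obs();print(o['t'],o['ee_pos'].round(1),o['orientation'].round(3),o['width'],o['ft_force'].round(1))
a=save('scene','s4.png');b=save('top','t4.png')
A=cv2.resize(a[130:270,290:470],None,fx=4,fy=4);B=cv2.resize(b[90:230,120:300],None,fx=4,fy=4)
cv2.imwrite('pics/c4.png',A[:,:,::-1]);cv2.imwrite('pics/d4.png',B[:,:,::-1])
for c in('scene','top'):
  for q in('rod_tip','ring_hole'):
    for r in place_of(q,c)[:3]: print(c,q,r['confidence'],toworld(c,r['point']).round(1))
```

```text
5.55 [588.3 -43.6  97.9] [-2.330e+00 -2.105e+00  2.000e-03] 54.008908596389965 [-0.8 -0.2 -1.2]
scene rod_tip 0.97 [595.   33.9 122.2]
scene ring_hole 0.53 [590.7 -44.1 113. ]
```

View pics/c4.png

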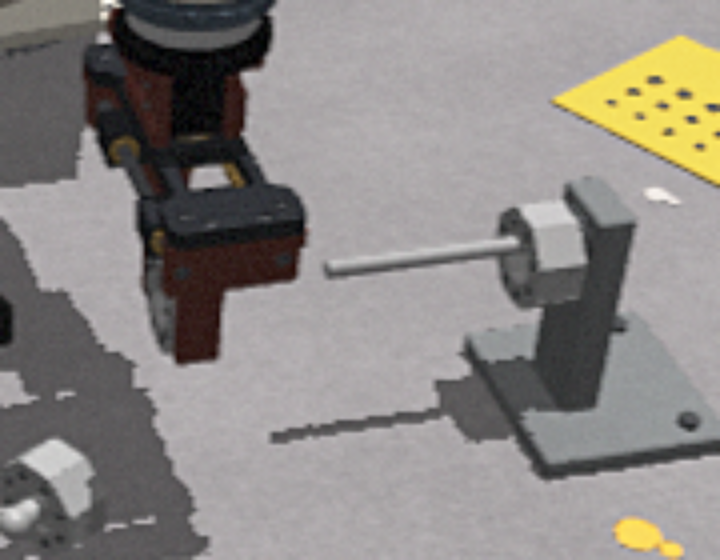

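View pics/d4.png

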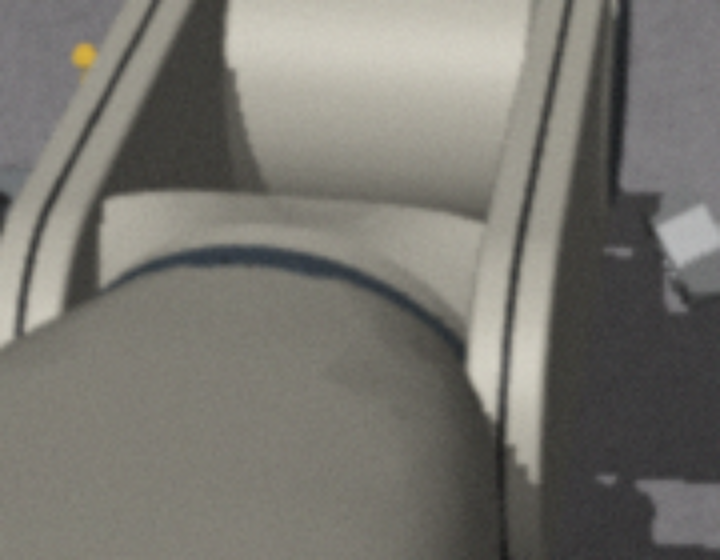

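Call:
{"fn": "carry_out", "kwargs": {
  "targets": [
    [[0,0,0],[2,20,2],30],
    [[0,0,0],[4,40,3],30],
    [[0,0,0],[6,55,3],30],
    [[0,0,0],[7,65,3],30],
    [[0,0,0],[8,75,3],30],
    [[0,0,0],[9,85,3],30],
    [[0,0,0],[9.5,90,3],30],
    [[0,0,0],[9.5,90,3],30]
  ]
}}

```text
t: 6.52
ee_pos: [598.3, 47.5, 101.7]
orientation: [2.33, 2.107, 0.0]
ft_force: [-0.2, -0.2, 0.0]
width: 53.6
```

Run:
```python
from h import *
o=monitor.get_obs();print(o['t'],o['ee_pos'].round(1),o['orientation'].round(3),o['width'],o['ft_force'].round(1))
a=save('scene','s5.png')
A=cv2.resize(a[130:270,310:490],None,fx=4,fy=4)
cv2.imwrite('pics/c5.png',A[:,:,::-1])
```

```text
6.5167 [598.3  47.5 101.7] [2.33  2.107 0.   ] 53.58933487834857 [-0.2 -0.2  0. ]
```

View pics/c5.png

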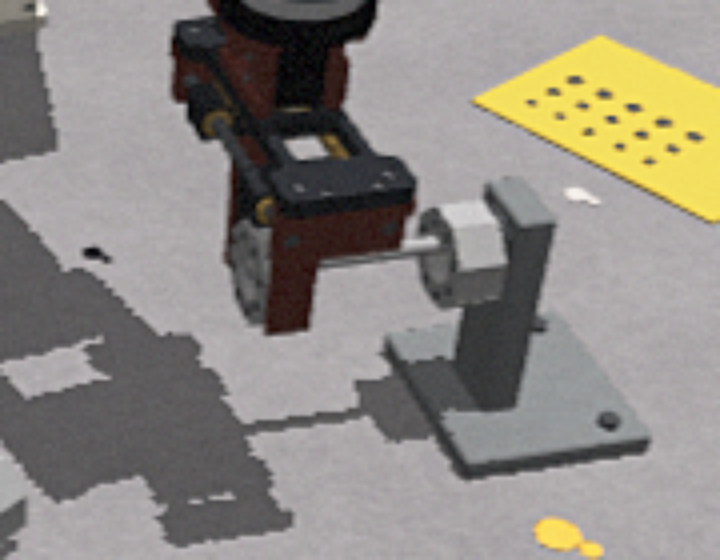

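Call:
{"fn": "carry_out", "kwargs": {
  "targets": [
    [[0,0,0],[1,10,0],30],
    [[0,0,0],[2,20,0],30],
    [[0,0,0],[3,30,0],30],
    [[0,0,0],[4,40,0],30],
    [[0,0,0],[5,50,0],30],
    [[0,0,0],[5,50,0],30]
  ]
}}

```text
t: 7.07
ee_pos: [603.5, 98.9, 101.8]
orientation: [-2.33, -2.108, -0.001]
ft_force: [0.1, 0.1, 0.1]
width: 53.9
```

Run:
```python
from h import *
o=monitor.get_obs();print(o['t'],o['ee_pos'].round(1),o['orientation'].round(3),o['width'],o['ft_force'].round(1))
a=save('scene','s6.png')
A=cv2.resize(a[130:270,310:490],None,fx=4,fy=4)
cv2.imwrite('pics/c6.png',A[:,:,::-1])
```

```text
7.0667 [603.5  98.9 101.8] [-2.330e+00 -2.108e+00 -1.000e-03] 53.8915509964363 [0.1 0.1 0.1]
```

View pics/c6.png

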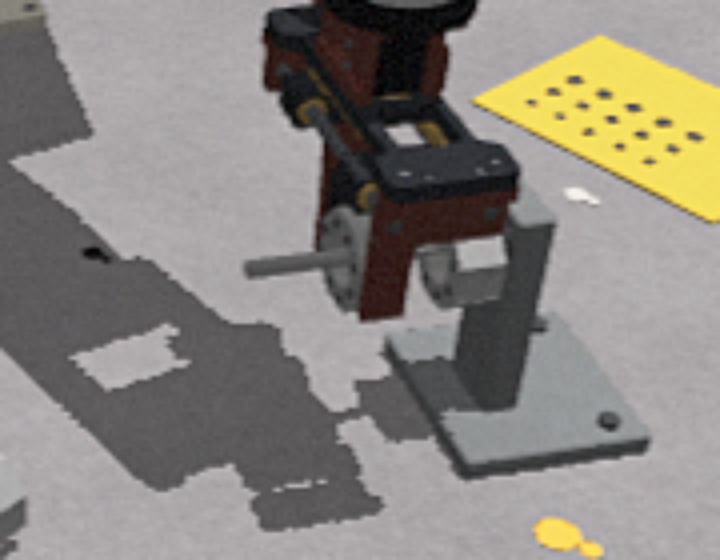

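The ring is on the rod and I read no contact force. I'll carry on to the fixed ring.

Call:
{"fn": "carry_out", "kwargs": {
  "targets": [
    [[0,0,0],[1,8,0],30],
    [[0,0,0],[1.6,16,0],30],
    [[0,0,0],[2.2,21,0],30],
    [[0,0,0],[2.7,25,0],30],
    [[0,0,0],[2.7,26,-2],30],
    [[0,0,0],[2.7,26,-4],30],
    [[0,0,0],[2.7,26,-4],30]
  ]
}}

```text
t: 7.7
ee_pos: [605.5, 122.6, 97.2]
orientation: [-2.331, -2.106, 0.001]
ft_force: [0.4, -0.4, -0.7]
width: 53.7
```

Run:
```python
from h import *
o=monitor.get_obs();print(o['t'],o['ee_pos'].round(1),o['orientation'].round(3),o['width'],o['ft_force'].round(1))
a=save('scene','s7.png')
A=cv2.resize(a[130:270,310:490],None,fx=4,fy=4)
cv2.imwrite('pics/c7.png',A[:,:,::-1])
```

```text
7.7 [605.5 122.6  97.2] [-2.331e+00 -2.106e+00  1.000e-03] 53.66916989268707 [ 0.4 -0.4 -0.7]
```

View pics/c7.png

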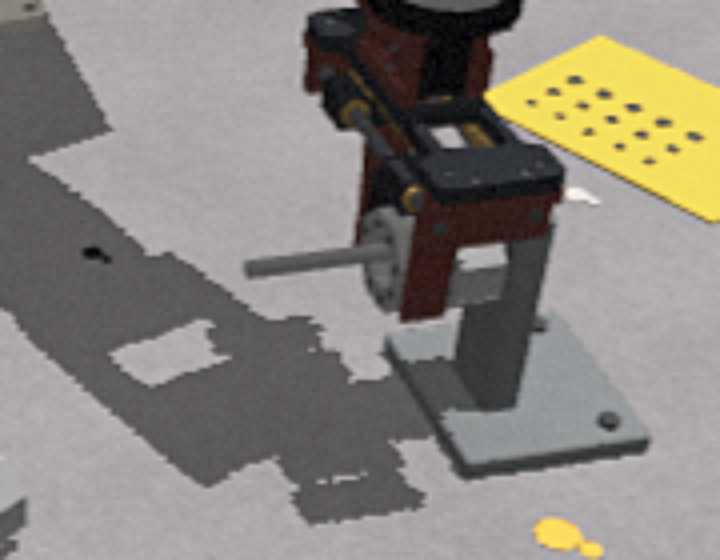

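Call:
{"fn": "carry_out", "kwargs": {
  "targets": [
    [[0,0,0],[0.4,4,-2],30],
    [[0,0,0],[0.4,4,-3],30],
    [[0,0,0],[0.4,4,-3],30],
    [[0,0,0],[0.4,4,-3],60],
    [[0,0,0],[0.4,4,-3],75],
    [[0,0,0],[0.4,4,-3],82],
    [[0,0,0],[0.4,4,-3],82],
    [[0,0,0],[0.4,4,-3],82]
  ]
}}

```text
t: 8.42
ee_pos: [606.3, 126.7, 94.8]
orientation: [2.331, 2.106, 0.0]
ft_force: [0.5, -0.3, -0.1]
width: 81.2
```

Run:
```python
from h import *
o=monitor.get_obs();print(o['t'],o['ee_pos'].round(1),o['orientation'].round(3),o['width'],o['ft_force'].round(1))
a=save('scene','s8.png')
A=cv2.resize(a[130:270,310:490],None,fx=4,fy=4)
cv2.imwrite('pics/c8.png',A[:,:,::-1])
```

```text
8.4167 [606.3 126.7  94.8] [2.331 2.106 0.   ] 81.17653439342611 [ 0.5 -0.3 -0.1]
```

View pics/c8.png

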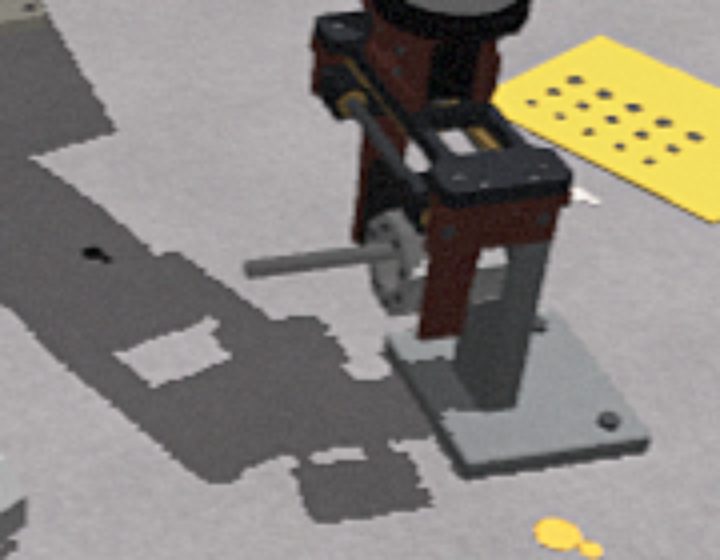

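Call:
{"fn": "carry_out", "kwargs": {
  "targets": [
    [[0,0,0],[0,0,12],82],
    [[0,0,0],[0,0,30],82],
    [[0,0,0],[0,0,60],82],
    [[0,0,0],[0,0,95],82],
    [[0,0,0],[0,0,115],82],
    [[0,0,4],[-10,-35,115],82],
    [[0,0,8],[-20,-70,115],82],
    [[0,0,12],[-30,-105,115],82],
    [[0,0,16],[-45,-140,115],82],
    [[0,0,20],[-60,-175,115],82]
  ]
}}

```text
t: 9.3
ee_pos: [545.7, -49.6, 210.8]
orientation: [1.925, 2.482, 0.001]
ft_force: [0.9, 0.0, -0.5]
width: 82.3
```

Run:
```python
from h import *
o=monitor.get_obs();print(o['t'],o['ee_pos'].round(1),o['orientation'].round(3),o['width'],o['ft_force'].round(1))
a=save('scene','s9.png');b=save('top','t9.png')
A=cv2.resize(a[150:250,340:490],None,fx=4,fy=4);B=cv2.resize(b[100:200,80:230],None,fx=4,fy=4)
cv2.imwrite('pics/c9.png',np.vstack([A,B])[:600,:,::-1] if 0 else np.hstack([A,B])[:,:,::-1][::1,:][:, :1200:2][:400] if 0 else cv2.resize(np.hstack([A,B]),(800,267))[:,:,::-1])
```

```text
9.3 [545.7 -49.6 210.8] [1.925e+00 2.482e+00 1.000e-03] 82.33435211288825 [ 0.9  0.  -0.5]
```

View pics/c9.png

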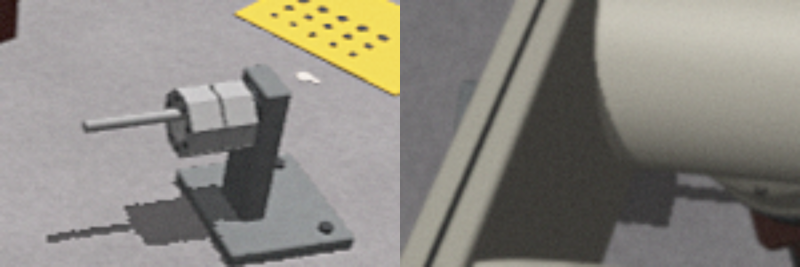

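The picture shows the loose ring hanging square against the fixed one. Next is the cap.

Call:
{"fn": "carry_out", "kwargs": {
  "targets": [
    [[0,0,1],[-12,-33,-10],82],
    [[0,0,2.3],[-24,-66,-20],82],
    [[0,0,2.3],[-36,-99,-35],82],
    [[0,0,2.3],[-48,-132,-50],82],
    [[0,0,2.3],[-60,-165,-65],82],
    [[0,0,2.3],[-72,-198,-80],82],
    [[0,0,2.3],[-83,-227,-100],82],
    [[0,0,2.3],[-83,-227,-120],82],
    [[0,0,2.3],[-83,-227,-130],82],
    [[0,0,2.3],[-83,-227,-130],82]
  ]
}}

```text
t: 10.23
ee_pos: [462.4, -274.4, 78.2]
orientation: [-1.879, -2.513, 0.0]
ft_force: [-0.9, -0.2, -0.1]
width: 82.0
```

Run:
```python
from h import *
o=monitor.get_obs();print(o['t'],o['ee_pos'].round(1),o['orientation'].round(3),o['width'],o['ft_force'].round(1))
a=save('scene','s10.png')
A=cv2.resize(a[140:270,160:290],None,fx=4,fy=4)
cv2.imwrite('pics/c10.png',A[:,:,::-1])
```

```text
10.2333 [ 462.4 -274.4   78.2] [-1.879 -2.513  0.   ] 81.98579901789365 [-0.9 -0.2 -0.1]
```

View pics/c10.png

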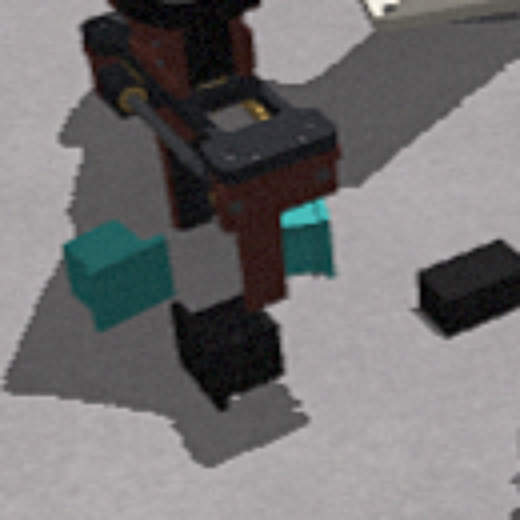

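Call:
{"fn": "carry_out", "kwargs": {
  "targets": [
    [[0,0,0],[0,-2,-25],82],
    [[0,0,0],[0,-2,-50],82],
    [[0,0,0],[0,-2,-65],82],
    [[0,0,0],[0,-2,-72],82],
    [[0,0,0],[0,-2,-72],82],
    [[0,0,0],[0,-2,-72],50],
    [[0,0,0],[0,-2,-72],36],
    [[0,0,0],[0,-2,-72],25],
    [[0,0,0],[0,-2,-72],20],
    [[0,0,0],[0,-2,-72],20]
  ]
}}

```text
t: 11.12
ee_pos: [463.7, -277.5, 8.5]
orientation: [1.879, 2.516, 0.0]
ft_force: [0.1, -0.4, 0.9]
width: 51.7
```

Call:
{"fn": "carry_out", "kwargs": {
  "targets": [
    [[0,0,0],[0,0,0],20],
    [[0,0,0],[0,0,0],20],
    [[0,0,0],[0,0,0],20],
    [[0,0,0],[0,0,0],20],
    [[0,0,0],[0,0,0],20]
  ]
}}

```text
t: 11.53
ee_pos: [463.3, -277.4, 7.9]
orientation: [1.88, 2.517, -0.0]
ft_force: [0.3, -0.4, 4.2]
width: 37.9
```

Run:
```python
from h import *
o=monitor.get_obs();print(o['t'],o['ee_pos'].round(1),o['orientation'].round(3),o['width'],o['ft_force'].round(1))
a=save('scene','s11.png')
A=cv2.resize(a[140:270,160:290],None,fx=4,fy=4)
cv2.imwrite('pics/c11.png',A[:,:,::-1])
```

```text
11.5333 [ 463.3 -277.4    7.9] [ 1.88   2.517 -0.   ] 37.871256464092816 [ 0.3 -0.4  4.2]
```

View pics/c11.png

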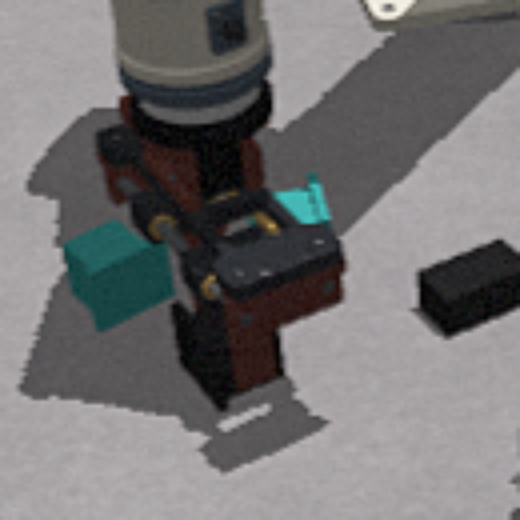

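Call:
{"fn": "carry_out", "kwargs": {
  "targets": [
    [[0,0,0],[0,0,30],20],
    [[0,0,0],[0,0,65],20],
    [[0,0,0],[0,0,98],20],
    [[0,0,-5],[14,25,98],20],
    [[0,0,-10],[30,54,98],20],
    [[0,0,-15],[46,83,98],20],
    [[0,0,-20],[62,112,98],20],
    [[0,0,-22.4],[78,141,98],20],
    [[0,0,-22.4],[94,170,98],20],
    [[0,0,-22.4],[110,198,98],20]
  ]
}}

```text
t: 12.42
ee_pos: [573.5, -77.6, 105.4]
orientation: [-2.333, -2.103, 0.001]
ft_force: [0.1, -0.2, -0.4]
width: 38.3
```

Call:
{"fn": "carry_out", "kwargs": {
  "targets": [
    [[0,0,0],[8,16,0],20],
    [[0,0,0],[14,26,0],20],
    [[0,0,0],[14,26,0],20],
    [[0,0,0],[14,26,0],20]
  ]
}}

```text
t: 12.75
ee_pos: [586.9, -53.3, 105.4]
orientation: [-2.332, -2.105, 0.001]
ft_force: [0.4, -0.1, -0.7]
width: 38.0
```

Run:
```python
from h import *
o=monitor.get_obs();print(o['t'],o['ee_pos'].round(1),o['orientation'].round(3),o['width'],o['ft_force'].round(1))
a=save('scene','s12.png')
A=cv2.resize(a[130:270,290:470],None,fx=4,fy=4)
cv2.imwrite('pics/c12.png',A[:,:,::-1])
for q in('rod_tip','cap_mouth'):
    for r in place_of(q,'scene')[:4]: print(q,r['confidence'],toworld('scene',r['point']).round(1))
```

```text
12.75 [586.9 -53.3 105.4] [-2.332e+00 -2.105e+00  1.000e-03] 38.00562655914836 [ 0.4 -0.1 -0.7]
rod_tip 0.97 [596.1  38.7 120.4]
cap_mouth 0.89 [592.4 -34.  120.6]
cap_mouth 0.86 [ 366.4 -250.6   21.8]
cap_mouth 0.63 [ 353.7 -346.9   20.6]
```

View pics/c12.png

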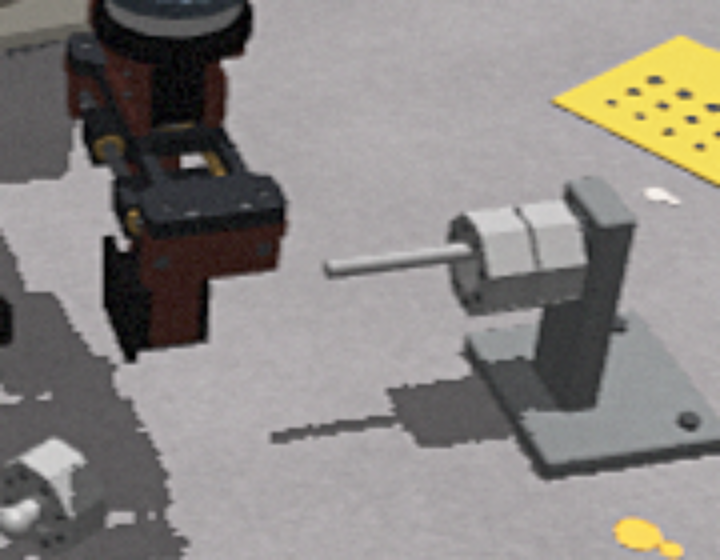

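Call:
{"fn": "carry_out", "kwargs": {
  "targets": [
    [[0,0,0],[2,18,1],20],
    [[0,0,0],[4,36,1],20],
    [[0,0,0],[6,52,1],20],
    [[0,0,0],[7,60,1],20],
    [[0,0,0],[7.8,68,1],20],
    [[0,0,0],[8.6,76,1],20],
    [[0,0,0],[9.3,84,1],20],
    [[0,0,0],[9.3,84,1],20]
  ]
}}

```text
t: 13.57
ee_pos: [596.6, 31.6, 106.7]
orientation: [-2.333, -2.104, -0.0]
ft_force: [0.3, 0.2, -0.3]
width: 38.1
```

Run:
```python
from h import *
o=monitor.get_obs();print(o['t'],o['ee_pos'].round(1),o['orientation'].round(3),o['width'],o['ft_force'].round(1))
a=save('scene','s13.png')
A=cv2.resize(a[130:270,290:470],None,fx=4,fy=4)
cv2.imwrite('pics/c13.png',A[:,:,::-1])
```

```text
13.5667 [596.6  31.6 106.7] [-2.333 -2.104 -0.   ] 38.070906097152715 [ 0.3  0.2 -0.3]
```

View pics/c13.png

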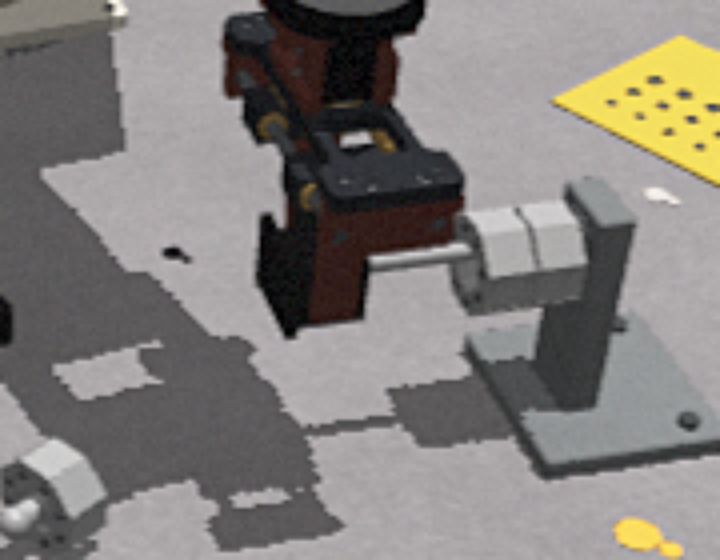

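Call:
{"fn": "carry_out", "kwargs": {
  "targets": [
    [[0,0,0],[0.6,6,0],20],
    [[0,0,0],[1.2,12,0],20],
    [[0,0,0],[1.7,17,0],20],
    [[0,0,0],[2,20,-1],20],
    [[0,0,0],[2.2,21,-2],20],
    [[0,0,0],[2.2,22,-2],20],
    [[0,0,0],[2.2,22,-2],20]
  ]
}}

```text
t: 14.2
ee_pos: [598.6, 52.9, 104.6]
orientation: [-2.333, -2.104, 0.0]
ft_force: [-0.7, -0.9, -0.9]
width: 37.6
```

Call:
{"fn": "carry_out", "kwargs": {
  "targets": [
    [[0,0,0],[0.1,1,0],20],
    [[0,0,0],[0.2,2,0],20],
    [[0,0,0],[0.2,2,0],20]
  ]
}}

```text
t: 14.45
ee_pos: [599.0, 54.8, 104.8]
orientation: [2.333, 2.104, 0.0]
ft_force: [-0.4, 0.3, 0.2]
width: 37.9
```

Run:
```python
from h import *
o=monitor.get_obs();print(o['t'],o['ee_pos'].round(1),o['orientation'].round(3),o['width'],o['ft_force'].round(1))
a=save('scene','s14.png')
A=cv2.resize(a[130:270,290:470],None,fx=4,fy=4)
cv2.imwrite('pics/c14.png',A[:,:,::-1])
```

```text
14.45 [599.   54.8 104.8] [2.333 2.104 0.   ] 37.90901951753411 [-0.4  0.3  0.2]
```

View pics/c14.png

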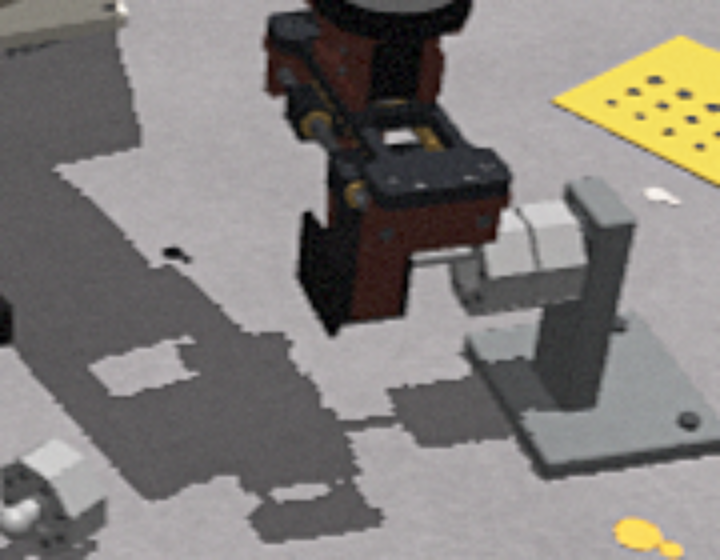

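Call:
{"fn": "carry_out", "kwargs": {
  "targets": [
    [[0,0,0],[0.1,1,-1],20],
    [[0,0,0],[0.1,1,-1],20],
    [[0,0,0],[0.1,1,-1],20]
  ]
}}

```text
t: 14.75
ee_pos: [599.1, 55.6, 103.7]
orientation: [2.333, 2.104, -0.0]
ft_force: [0.8, -1.3, -1.7]
width: 37.8
```

Call:
{"fn": "carry_out", "kwargs": {
  "targets": [
    [[0,0,0],[0.1,1,-1],20],
    [[0,0,0],[0.1,1,-1],20],
    [[0,0,0],[0.1,1,-1],20]
  ]
}}

```text
t: 15.0
ee_pos: [599.2, 55.6, 102.9]
orientation: [2.332, 2.103, -0.002]
ft_force: [-0.1, -6.3, 1.5]
width: 37.7
```

Call:
{"fn": "carry_out", "kwargs": {
  "targets": [
    [[0,0,0],[0.1,1,-1],20],
    [[0,0,0],[0.1,1,-1],20],
    [[0,0,0],[0.1,1,-1],20]
  ]
}}

```text
t: 15.25
ee_pos: [599.2, 55.6, 102.0]
orientation: [2.331, 2.103, -0.003]
ft_force: [-1.0, -11.7, 3.9]
width: 37.6
```

Call:
{"fn": "carry_out", "kwargs": {
  "targets": [
    [[0,0,0],[-0.1,-1.7,0],20],
    [[0,0,0],[-0.1,-1.7,0],20],
    [[0,0,0],[-0.1,-1.7,0],42],
    [[0,0,0],[-0.1,-1.7,0],50],
    [[0,0,0],[-0.1,-1.7,0],60],
    [[0,0,0],[-0.1,-1.7,0],75],
    [[0,0,0],[-0.1,-1.7,0],82],
    [[0,0,0],[-0.1,-1.7,0],82],
    [[0,0,0],[-0.1,-1.7,0],82],
    [[0,0,0],[-0.1,-1.7,0],82]
  ]
}}

```text
t: 16.08
ee_pos: [599.1, 56.1, 101.7]
orientation: [-2.333, -2.104, 0.0]
ft_force: [0.3, 0.8, 0.2]
width: 81.3
```

Run:
```python
from h import *
o=monitor.get_obs();print(o['t'],o['ee_pos'].round(1),o['orientation'].round(3),o['width'],o['ft_force'].round(1))
a=save('scene','s15.png')
A=cv2.resize(a[130:270,290:470],None,fx=4,fy=4)
cv2.imwrite('pics/c15.png',A[:,:,::-1])
```

```text
16.0833 [599.1  56.1 101.7] [-2.333 -2.104  0.   ] 81.3228134041281 [0.3 0.8 0.2]
```

View pics/c15.png

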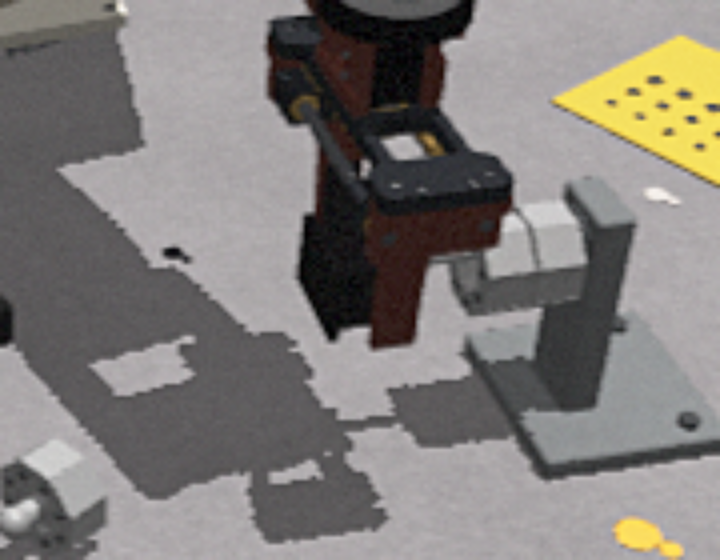

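Call:
{"fn": "carry_out", "kwargs": {
  "targets": [
    [[0,0,0],[0,0,12],82],
    [[0,0,0],[0,0,30],82],
    [[0,0,0],[0,0,60],82],
    [[0,0,0],[0,0,95],82],
    [[0,0,0],[0,0,125],82],
    [[0,0,0],[-20,-33,125],82],
    [[0,0,0],[-40,-66,125],82],
    [[0,0,0],[-60,-99,125],82],
    [[0,0,0],[-80,-132,125],82],
    [[0,0,0],[-100,-165,125],82]
  ]
}}

```text
t: 16.97
ee_pos: [498.2, -110.1, 227.8]
orientation: [2.332, 2.104, 0.001]
ft_force: [-0.0, -0.9, -0.1]
width: 82.5
```

Call:
{"fn": "carry_out", "kwargs": {
  "targets": [
    [[0,0,0],[-10,-38,0],82],
    [[0,0,0],[-20,-75,0],82],
    [[0,0,0],[-30,-110,0],82],
    [[0,0,0],[-40,-145,0],82],
    [[0,0,0],[-45,-170,0],82],
    [[0,0,0],[-45,-170,0],82],
    [[0,0,0],[-45,-170,0],82]
  ]
}}

```text
t: 17.55
ee_pos: [453.8, -280.1, 227.5]
orientation: [2.336, 2.1, 0.001]
ft_force: [0.0, 0.4, 0.6]
width: 82.0
```

Run:
```python
from ov import *
o=monitor.get_obs();print(o['t'],o['ee_pos'].round(1),o['width'],o['ft_force'].round(1))
a=save('scene','s16.png');b=save('top','t16.png')
np.set_printoptions(precision=2,suppress=True)
d=np.array([np.cos(-1.674),np.sin(-1.674)])
for q,c in(('ring_hole','scene'),('ring_hole','top'),('cap_mouth','scene'),('cap_mouth','top')):
    for r in place_of(q,c)[:3]:
        w=toworld(c,r['point']); v=w[:2]-[597,36.5]
        if w[1]>-60: print(c,q,round(r['confidence'],2),w,'rod frame',v@d,v@[-d[1],d[0]],w[2]-119.5)
for q,parts,off in(('ring',RING,-95),('cap',CAP,-20)):
    p0=[597+off*d[0],36.5+off*d[1],119.5-(36 if q=='ring' else 26),-1.674]
    ms={}
    for c in('scene','top'):
        m=getmask(q,c,[p0[0],p0[1],p0[2]+20])
        if m is not None: ms[c]=m
    if ms:
        p,f=fit(parts,ms,p0); v=p[:2]-[597,36.5]; print(q,p,f,'s',v@d,v@[-d[1],d[0]])
A=cv2.resize(a[150:250,330:480],None,fx=4,fy=4);B=cv2.resize(b[100:200,80:230],None,fx=4,fy=4)
cv2.imwrite('pics/c16.png',cv2.resize(np.vstack([A,B]),(450,600))[:,:,::-1])
```

```text
17.55 [ 453.8 -280.1  227.5] 82.01703787336342 [0.  0.4 0.6]
scene ring_hole 0.86 [611.12 130.65 109.65] rod frame -95.10714249330826 4.34541616307428 -9.845197926115247
top ring_hole 0.7 [604.52 125.66 105.94] rod frame -89.45755845624129 -1.704327273628432 -13.556682727962865
scene cap_mouth 0.66 [601.23  75.65 118.15] rod frame -39.38129685943865 0.17199139491860121 -1.3491603735453452
scene cap_mouth 0.46 [610.35 129.93 108.53] rod frame -94.30770497642284 3.6526577162570293 -10.968133984383485
top cap_mouth 0.58 [596.69  74.15 111.81] rod frame -37.42007006847757 -4.1851365994830285 -7.6859598268107305
ring scene mask 448.0 0.79
ring top mask 702.0 0.73
ring [605.22 129.5   81.    -1.7 ] 0.25551119446754456 s -93.35225969603668 -1.4025884278940937
cap scene mask 684.0 0.66
cap top mask 890.0 0.71
cap [598.57  55.86  92.07  -1.7 ] 0.10366153717041016 s -19.420004054183575 -0.436937311061246
```

View pics/c16.png

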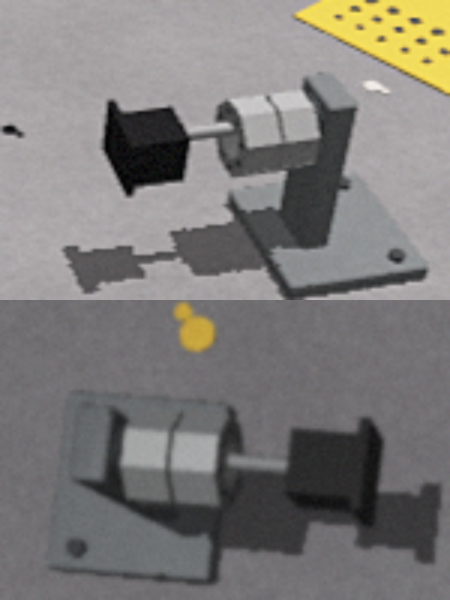

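In the last picture the ring sits beside the fixed ring. The cap is level on the rod's end, with its mouth about 39 mm behind the tip, and the arm is well clear. I'm handing in now.

```bash
python3 -c "
from workcell import order; print(order.close_job())"
```

```text
the job is handed in; nothing more can be done
None
```

The open octagonal ring is on the rod beside the fixed one, and the black end cap is pushed fully onto the rod's end. I handed the job in at about 18 s of the 64 s allowed; it reports no verdict.

- **Ring:** it went on without any contact force that I read. The last mask fit puts its centre about 93 mm behind the tip, and both pictures show it hanging square against the fixed ring.
- **Cap:** I pushed it until the rod met the socket bottom, reading about 12 N, then let go. The last fit puts its mouth about 39 mm behind the tip, off by less than 1 mm sideways, and it looks level.
- **Arm:** it ended well clear of the stand with no load on the wrist.

**Where the checks disagreed:**
- **Ring height:** the top camera's network put the ring's hole 13.6 mm below the rod's axis, just past the 13 mm limit. The scene camera gave 9.8 mm, close to the 9 mm it should hang.
- **Ring fit:** the final fit matched the masks poorly, probably because the two rings touch and their outlines merge. It came out about 2.5 mm lower than expected and is the weaker evidence.
- **Cap position:** the top camera's network put the mouth about 4 mm off to the side, while the scene camera and the mask fit showed less than 1 mm.

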